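# Tamp the spare blocks level in the kit tray

### The job

Some of the black blocks in the two-cell blue kit tray stand tilted above the rim, so its lid will not go on. Lift the tamper out of its sloping cradle, stand it upright on the black rubber pad and let go, then take it again by its upright stem and press the blocks down flat in both cells with its plate, firmly but without slamming, and without touching the blocks with the gripper or moving the other things on the table. Finish with all blocks flat in one layer in their own cells and the tamper standing upright in the middle of the rubber pad again, released.

Things in the scene. Friction and masses are not known exactly. Their poses are not given: they have to be found in the camera images.
- tray: Fixed blue tray, 92 (x) x 180 (y) x 34 mm high, walls and floor 4 mm thick; a 4 mm divider makes two cells side by side in y, each 84 x 84 mm inside, 30 mm deep. Origin: centre of its underside on the table, z up. Yaw varies; it may stand on either side of the table. Flat blocks have their top 24 mm and centre 14 mm above this origin.
- cell_left (a point): Middle of the floor of the tray's +y cell (4 mm above the tray's underside), axes as the tray.
- cell_right (a point): Middle of the floor of the tray's -y cell, axes as the tray.
- station: Fixed tool station: plywood base 130 (x) x 212 (y) x 8 mm, brown 90-degree V cradle at local y -55 mm, black rubber pad at local y +55 mm. Origin: centre of its underside, z up; +x points roughly away from the robot, yaw varies. The two 45-degree slopes are 78 mm wide (y); the long one rises towards -x to 59 mm above the table, the short one towards +x to 26 mm.
- pad (a point): Centre of the top of the black rubber pad (96 x 96 mm), 11 mm above the table; axes as the station.
- cradle (a point): Middle of the bottom line of the V cradle, 12 mm above the table; axes as the station.
- tamper: Loose tamper, 0.25 kg: square aluminium plate 70 x 70 x 12 mm, square 22 x 22 mm dark wooden stem (sides parallel to the plate's) up to 122 mm above the plate's underside, orange band near the top. Origin: centre of the underside; own z along the stem. Starts in the V cradle, stem sloping up at 45 degrees towards the station's +x, own y along the station's y, highest corner 131 mm above the table.
- block1: Loose square black plastic block, 36 x 36 x 20 mm, 25 g, orange square on the face its own +z points to. Origin at its centre. Starts leaning at about 35 degrees from flat against the -x wall of the +y cell, top corner about 37 mm above the cell floor (7 mm above the rim).
- block2: Loose square black plastic block, 36 x 36 x 20 mm, 25 g, orange square on the face its own +z points to. Origin at its centre. Starts lying flat in the +y cell.
- block3: Loose square black plastic block, 36 x 36 x 20 mm, 25 g, orange square on the face its own +z points to. Origin at its centre. Starts leaning at about 35 degrees from flat against the +x wall of the +y cell, top corner about 37 mm above the cell floor (7 mm above the rim).
- block4: Loose square black plastic block, 36 x 36 x 20 mm, 25 g, orange square on the face its own +z points to. Origin at its centre. Starts lying flat in the +y cell.
- block5: Loose square black plastic block, 36 x 36 x 20 mm, 25 g, orange square on the face its own +z points to. Origin at its centre. Starts leaning at about 35 degrees from flat against the -y (outer) wall of the -y cell, top corner about 37 mm above the cell floor (7 mm above the rim).
- block6: Loose square black plastic block, 36 x 36 x 20 mm, 25 g, orange square on the face its own +z points to. Origin at its centre. Starts lying flat in the -y cell.
- block7: Loose square black plastic block, 36 x 36 x 20 mm, 25 g, orange square on the face its own +z points to. Origin at its centre. Starts leaning at about 35 degrees from flat against the +y (divider) wall of the -y cell, top corner about 37 mm above the cell floor (7 mm above the rim).
- block8: Loose square black plastic block, 36 x 36 x 20 mm, 25 g, orange square on the face its own +z points to. Origin at its centre. Starts lying flat in the -y cell.
- screwdriver: Bystander: screwdriver with green handle, 150 mm, lying near the robot between tray and station. Origin under its middle.
- phone: Bystander: black phone, 150 x 72 x 9 mm, lying flat. Origin under its centre.
- housing: Bystander: black printed housing bar, 40 x 150 x 40 mm, beyond tray and station. Origin under its centre.
- board: Bystander: blue circuit board with a white breadboard, 55 x 85 x 13 mm. Origin under its centre.
There are look-alikes about, which are no part of the job. What is meant by the station is not purple or turquoise, and is the larger of those in its own colour.

How it is judged (in metres and radians):
On the way, in this order (a step that is already met when the one before it is completed fails the run):
1. the tamper stands upright on the rubber pad, let go (angle between tamper's own z axis and vertical below 0.09 rad and horizontal distance between tamper and pad below 0.022 m and z of tamper in the frame of pad between -0.005 and 0.005 m and contact force between the fingers and tamper below 0.05 N and linear speed of tamper below 0.03 m/s), for 0.2 s.
2. all eight blocks lie flat in one layer in their cells (z of block1 in the frame of tray between 0.008 and 0.0175 m and x of block1 in the frame of tray between -0.042 and 0.042 m and y of block1 in the frame of tray between 0.002 and 0.086 m and z of block2 in the frame of tray between 0.008 and 0.0175 m and x of block2 in the frame of tray between -0.042 and 0.042 m and y of block2 in the frame of tray between 0.002 and 0.086 m and z of block3 in the frame of tray between 0.008 and 0.0175 m and x of block3 in the frame of tray between -0.042 and 0.042 m and y of block3 in the frame of tray between 0.002 and 0.086 m and z of block4 in the frame of tray between 0.008 and 0.0175 m and x of block4 in the frame of tray between -0.042 and 0.042 m and y of block4 in the frame of tray between 0.002 and 0.086 m and z of block5 in the frame of tray between 0.008 and 0.0175 m and x of block5 in the frame of tray between -0.042 and 0.042 m and y of block5 in the frame of tray between -0.086 and -0.002 m and z of block6 in the frame of tray between 0.008 and 0.0175 m and x of block6 in the frame of tray between -0.042 and 0.042 m and y of block6 in the frame of tray between -0.086 and -0.002 m and z of block7 in the frame of tray between 0.008 and 0.0175 m and x of block7 in the frame of tray between -0.042 and 0.042 m and y of block7 in the frame of tray between -0.086 and -0.002 m and z of block8 in the frame of tray between 0.008 and 0.0175 m and x of block8 in the frame of tray between -0.042 and 0.042 m and y of block8 in the frame of tray between -0.086 and -0.002 m), for 0.2 s.
At the end, for the whole second after the job is handed in: Every block lies flat on the floor of its own cell (centre less than 17.5 mm above the tray's underside; flat is 14 mm), and the tamper stands upright (within 5 degrees) on the rubber pad, within 22 mm of its middle, at rest and released (all of step 1 and all of step 2); the robot touches nothing.
It fails at once if the gripper or arm touches a block (contact force between any of the fingers, the arm and block1 above 0.3 N or contact force between any of the fingers, the arm and block2 above 0.3 N or contact force between any of the fingers, the arm and block3 above 0.3 N or contact force between any of the fingers, the arm and block4 above 0.3 N or contact force between any of the fingers, the arm and block5 above 0.3 N or contact force between any of the fingers, the arm and block6 above 0.3 N or contact force between any of the fingers, the arm and block7 above 0.3 N or contact force between any of the fingers, the arm and block8 above 0.3 N).
It fails at once if the tamper slams a block (over 60 N) (contact force between tamper and block1 above 60 N or contact force between tamper and block2 above 60 N or contact force between tamper and block3 above 60 N or contact force between tamper and block4 above 60 N or contact force between tamper and block5 above 60 N or contact force between tamper and block6 above 60 N or contact force between tamper and block7 above 60 N or contact force between tamper and block8 above 60 N).
It fails at once if the tamper is toppled (angle between tamper's own z axis and vertical above 1.3 rad).
It fails at once if a bystander is moved by more than 25 mm (distance of any of screwdriver, phone, housing, board from where it was at the start of the episode above 0.025 m).
It also fails if it takes over 70 s, if anything falls off the work surface, if the arm or the gripper's body presses on something with over 40 N, if the wrist force passes 120 N, or if a joint passes its speed limit or range.

### The arm

A 7-joint arm with a two-finger parallel gripper is mounted at the origin on the work surface. World frame = base frame: x ahead of the robot, y to its left, z up, the work surface at z = 0. Lengths are in m, angles in degrees, forces in N, time in s.
With the tool pointing down it reaches from about 0.425 to 1.025 m from the base axis. Payload 3.6 kg.
Tool frame: the origin (TCP) lies between the finger pads; the fingertips stand 22 mm ahead of it and the grasp point (between the pads) lies 3 mm ahead of it; z points along the fingers, y is the line along which they close (so a half turn about z gives the same grasp; the last joint's range is limited). The gripper opens to 85 mm and grips with 20 to 120 N. Pads are 22 mm wide; open, the fingers measure 114 mm over their backs; the gripper's body (76 mm by 85 mm) begins 54 mm behind the grasp point. The pads swing forward as they close: fully open they stand 13 mm farther back than shut.
Start: joints at [-72.852, 33.873, 2.773, 92.16, -1.908, 54.013, -1.931], TCP at [0.278, 0.67, 0.253] pointing down, gripper open.
Joint ranges: [-153.93, 153.93], [-27.13, 128.08], [-72.61, 78.16], [10.71, 143.7], [-87.88, 267.88], [4.46, 118.87], [-176.78, 176.78]. Speed limits (degrees/s): [147.25, 147.25, 180, 180, 180, 180, 180].

### API

Orientations are given as [roll, pitch, yaw] about the fixed x, y, z axes, in that order (R = Rz(yaw) Ry(pitch) Rx(roll)).
In Python, from workcell import ctrl gives the robot as it stands.
- The arm moves only by the tool play_rows, never from a script. Its argument "motion" is a list of rows, each a list of 3 entries, a list of its own where there are three numbers: the shift along the world's x, y, z each as a share of 0.15 m, from -1 to 1, then the turn, a rotation vector about the world's x, y, z each as a share of 45 degrees, from -1 to 1, then the opening, from 0 (shut) to 1 (fully open). In form: [[[x, y, z], [ax, ay, az], gripper], ...]. A call has 1 to 12 rows; each row shifts and turns the commanded pose from where the row before left it; what a row does not reach is not made up. A row lasts 1/8 s, in which the tool goes at most 62.5 mm and 10.7 degrees, less where a joint would pass 70% of its speed; a pose out of reach is approached as far as the arm can. A call with a number of a shift or a turn outside -1 to 1 is refused whole. A call with a gripper value outside its range is refused whole. The fingers move at their own pace and stop on an object; "newtons" is the grip in N (left out, the last holds). Time passes only in rows, so rows that do not move let the fingers close. It gives the time, the measured TCP pose, the force, the opening and the grip force at its end, in the units of the state.
- ctrl.state(): the state, without advancing time (a new reading comes with each control period).
- ctrl.read_camera(name): name is "scene" or "side" or "wrist"; returns a dict with "img" (480x640x3 uint8, red, green, blue), "K" (3x3 intrinsics, pixels), "cam_to_world" (4x4, takes a point from camera to world coordinates). Camera axes: x right, y up, looking along -z (the intrinsics and any distortion apply to the point x, -y, -z); pixel columns grow to the right and rows downward; lengths in m; the calibration is good to about 2 mm. A picture is of the moment at which its call begins. There is no depth.
- ctrl.job_done(): hands the job in; it is judged then, once.
The state is a dict: "t": time; "qpos": joint angles; "joint_velocities": joint speeds; "tau": joint torques, N m; "tcp_pos": TCP position; "orientation": TCP orientation; "contact_force": force on the tool from outside, world axes, zero at the start; "torque": the same for the moment, N m; "finger_gap": finger opening in m; "gripper_force": force on a finger pad.
Only numpy, scipy, OpenCV 4.12 (cv2) and the standard library are available. Lean on these libraries where they do the work, as an engineer would, in place of code of your own. Each camera call takes 0.05 s, during which the arm holds its last target. There are 200 camera calls.

## Working session

There is one attempt and no reset: what is moved stays moved. The work goes in short steps, Python scripts to look and compute and a tool call to move; the robot and the scene stay as the last step left them, time stands still between calls to the robot, and variables do not carry over. Pictures are saved under pics/ and viewed, at most 10 in all, crops included, and the job is handed in when it is done.

Besides the shell and the picture viewer there is one more tool, called by a JSON object that holds its "fn" and its "kwargs". play_rows: Moves the arm, as the interface text tells. Shift numbers are shares of 0.15 m and turn numbers shares of 45 degrees, none past 1 either way. Its arguments: {"type":"object","properties":{"motion":{"type":"array","items":{"type":"array"}},"newtons":{"type":"number"}},"required":["motion"]}

```bash
mkdir -p pics
python3 - <<'E'
from workcell import ctrl
import cv2,numpy as np
for n in ["scene","side"]:
    c=ctrl.read_camera(n); cv2.imwrite(f"pics/{n}0.png",c["img"][:,:,::-1]); np.savez(f"pics/{n}0.npz",**{k:np.array(v) for k,v in c.items()})
    print(n,np.round(c["K"],1).tolist(),np.round(c["cam_to_world"],3).tolist(),[k for k in c])
print(ctrl.state())
E
```

```text
scene [[437.8, 0.0, 319.9], [0.0, 437.8, 237.7], [0.0, 0.0, 1.0]] [[0.604, -0.663, 0.442, 1.02], [0.797, 0.494, -0.348, -0.536], [0.013, 0.562, 0.827, 1.048], [0.0, 0.0, 0.0, 1.0]] ['img', 'K', 'cam_to_world']
side [[606.7, 0.0, 323.0], [0.0, 606.7, 245.2], [0.0, 0.0, 1.0]] [[-0.995, 0.073, -0.069, 0.347], [-0.1, -0.678, 0.728, 1.296], [0.006, 0.732, 0.682, 1.38], [0.0, 0.0, 0.0, 1.0]] ['img', 'K', 'cam_to_world']
{'t': 0.1, 'qpos': array([-72.85035876,  33.923153  ,   2.76994967,  92.22828748,
        -1.90670076,  54.00954399,  -1.92842896]), 'joint_velocities': array([-0.05928198, -0.11834804,  0.12851631, -0.14473597, -0.03137029,
        0.00188834,  0.11096881]), 'tau': array([ 4.08231426e-03, -5.49994040e+01,  1.55364353e+00, -1.98823303e+01,
        9.83123813e-03,  3.83521488e-03,  1.08704691e-05]), 'tcp_pos': array([0.27727988, 0.66914353, 0.2522275 ]), 'orientation': array([-1.79885470e+02,  8.90639635e-03,  1.57499073e+02]), 'contact_force': array([-0.29941654,  0.05634872, -0.60722263]), 'torque': array([-0.00851287,  0.02035492, -0.02222728]), 'gripper_force': 0.0, 'finger_gap': 0.08558988390755475}
```

View pics/scene0.png

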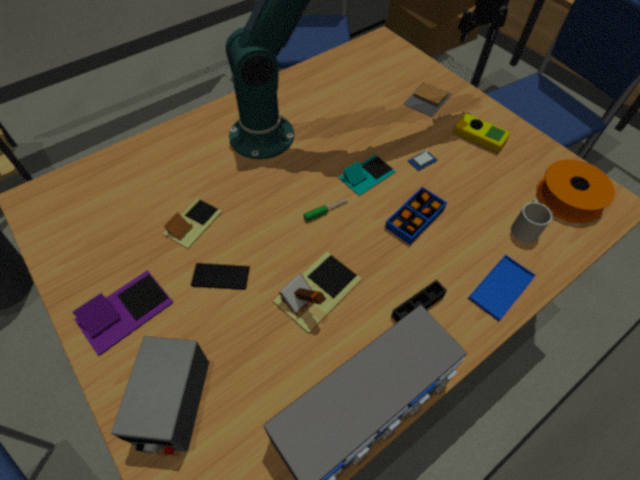

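View pics/side0.png

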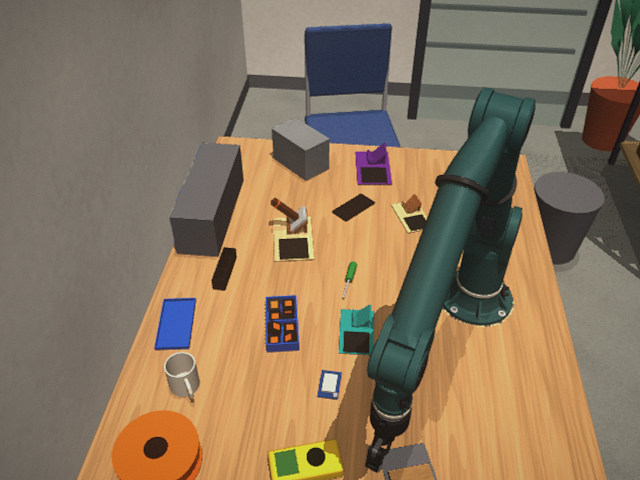

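Stations in the scene picture: purple (123,312), turquoise (366,174), small plywood (192,222), grey (428,98) and large plywood (318,290). The large plywood one fits: it is the bigger of its colour and holds the tamper at (305,293). The tray is at (416,215). I'll confirm with enlarged crops.

Run:
```python
import cv2,numpy as np
a=cv2.imread("pics/scene0.png"); b=cv2.imread("pics/side0.png")
cs=cv2.resize(a[235:345,260:380],None,fx=5,fy=5,interpolation=cv2.INTER_CUBIC)   # 600x550
cv2.imwrite("pics/c1.png",cs)
l=cv2.resize(b[185:275,255:335],None,fx=5,fy=5,interpolation=cv2.INTER_CUBIC) #400x450
r=cv2.resize(b[280:370,250:330],None,fx=5,fy=5,interpolation=cv2.INTER_CUBIC)
cv2.imwrite("pics/c2.png",np.hstack([l,r]))
```

```text
(no output)
```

View pics/c1.png

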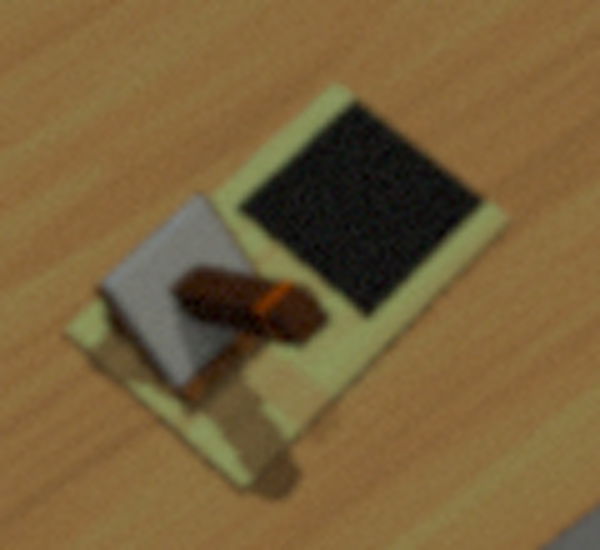

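View pics/c2.png

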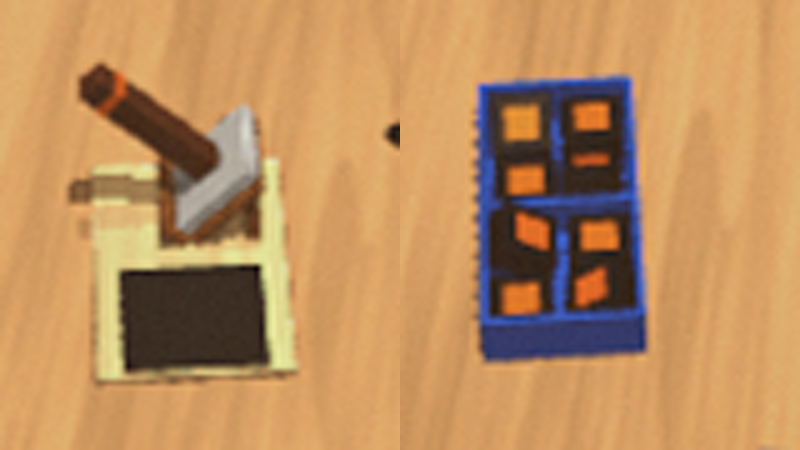

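c1 and c2 confirm it: the large plywood station carries the tamper, with the stem tip at c1 (305,325), pad centred at c1 (362,207), and 4+4 orange-marked blocks in the tray. Next I fit the poses.

```bash
cat > h.py <<'E'
import numpy as np
from scipy.optimize import least_squares
def proj(c,P):
    T=np.linalg.inv(c["cam_to_world"]); p=np.asarray(P)@T[:3,:3].T+T[:3,3]
    q=np.c_[p[:,0],-p[:,1],-p[:,2]]@np.asarray(c["K"]).T
    return q[:,:2]/q[:,2:]
def place(s,L):
    c,n=np.cos(s[2]),np.sin(s[2]); L=np.asarray(L,float)
    return np.c_[s[0]+c*L[:,0]-n*L[:,1], s[1]+n*L[:,0]+c*L[:,1], L[:,2]]
def fit(obs,s0):
    f=lambda s:np.concatenate([(proj(c,place(s,L))-np.asarray(px)).ravel() for c,L,px in obs])
    r=least_squares(f,s0,loss="soft_l1"); return r.x,f(r.x)
E
python3 - <<'E'
from h import *
S=dict(np.load("pics/scene0.npz"));D=dict(np.load("pics/side0.npz"))
cs=lambda a:np.array(a)/5+[259.6,234.6]
cl=lambda a:np.array(a)/5+[254.6,184.6]
cr=lambda a:np.array(a)/5+[169.6,279.6]
# station corners: order (-x,+y),(+x,+y),(+x,-y),(-x,-y)
pad=np.array([[-.048,.103,.011],[.048,.103,.011],[.048,.007,.011],[-.048,.007,.011]])
bas=np.array([[-.065,.106,.008],[.065,.106,.008],[.065,-.106,.008],[-.065,-.106,.008]])
obs=[(S,pad,cs([[355,100],[485,203],[370,315],[240,208]])),
 (S,bas,cs([[335,85],[508,213],[245,490],[68,330]])),
 (D,pad,cl([[270,362],[125,370],[120,272],[262,265]])),
 (D,bas[:3],cl([[298,372],[97,382],[92,165]]))]
for o in (obs,obs[:2],obs[2:]):
    s,r=fit(o,[.7,-.2,0]); print("station",s[:2].round(4),np.degrees(s[2]).round(2),np.abs(r).max().round(1))
s,_=fit(obs,[.7,-.2,0])
print("pad",place(s,[[0,.055,.011]]).round(4),"cradle",place(s,[[0,-.055,.012]]).round(4))
# tamper stem tip check
w=np.sqrt(.5)
print(proj(S,place(s,[[.122*w,-.055,.012+.122*w]])),proj(D,place(s,[[.122*w,-.055,.012+.122*w]])))
t=np.array([[-.046,.09,.034],[.046,.09,.034],[.046,-.09,.034],[-.046,-.09,.034]])
o=[(D,t,cr([[645,318],[482,325],[480,83],[630,77]])),(S,t,[[425,189],[446,203],[411,239],[387,222]])]
for q in(o,o[:1]):
    s,r=fit(q,[.7,.1,0]);print("tray",s[:2].round(4),np.degrees(s[2]).round(2),r.round(1))
E
```

```text
station [ 0.5927 -0.2004] 10.5 1.4
station [ 0.5936 -0.2014] 10.46 1.2
station [ 0.5912 -0.1973] 10.1 0.5
pad [[ 0.5827 -0.1463  0.011 ]] cradle [[ 0.6027 -0.2545  0.012 ]]
[[329.94878754 308.34975125]] [[264.99862323 206.96203427]]
tray [0.5735 0.1777] 9.69 [-0.5 -0.8 -1.2 -0.5 -0.7 -0.3  0.1 -0.6 -2.5 -3.   1.8 -0.7  0.8 -0.5
 -1.  -1.7]
tray [0.5716 0.1796] 10.0 [ 0.2 -0.3 -0.4  0.1 -0.3  0.3  0.5 -0.1]
```

{"fn": "play_rows", "kwargs": {"motion": [[[0.132,-0.34,0],[0,0,-0.1815],1],[[0.132,-0.34,0],[0,0,-0.1815],1],[[0.132,-0.34,0],[0,0,-0.1815],1],[[0.132,-0.34,0],[0,0,-0.1815],1],[[0.132,-0.34,0],[0,0,-0.1815],1],[[0.132,-0.34,0],[0,0,-0.1815],1],[[0.132,-0.34,0],[0,0,-0.1815],1],[[0.132,-0.34,0],[0,0,-0.1815],1],[[0.132,-0.34,0],[0,0,-0.1815],1]], "newtons": 60}}

```text
t: 1.23
tcp_pos: [0.4559, 0.2091, 0.2532]
orientation: [-180.0, -0.0, 83.7]
contact_force: [0.7, -0.6, -1.1]
finger_gap: 0.0853
gripper_force: 0.0
```

{"fn": "play_rows", "kwargs": {"motion": [[[0.132,-0.34,0],[0,0,-0.1815],1],[[0.132,-0.34,0],[0,0,-0.1815],1],[[0.132,-0.34,0],[0,0,-0.1815],1],[[0.132,-0.34,0],[0,0,-0.1815],1],[[0.132,-0.34,0],[0,0,-0.1815],1],[[0.132,-0.34,0],[0,0,-0.1815],1],[[0.132,-0.34,0],[0,0,-0.1815],1],[[0.132,-0.34,0],[0,0,-0.1815],1],[[0.132,-0.34,0],[0,0,-0.1815],1],[[0,0,0],[0,0,0],1]]}}

```text
t: 2.48
tcp_pos: [0.6336, -0.254, 0.2533]
orientation: [179.7, 0.1, 10.1]
contact_force: [-0.3, 0.3, -0.7]
finger_gap: 0.0852
gripper_force: 0.0
```

Run:
```python
from workcell import ctrl
import cv2,numpy as np
from h import *
c=ctrl.read_camera("wrist"); np.savez("pics/w1.npz",**{k:np.array(v) for k,v in c.items()})
im=np.ascontiguousarray(c["img"][:,:,::-1]); 
s=[.5927,-.2004,np.radians(10.5)]
for p in proj(c,place(s,[[.0615,-.055,.123],[-.048,.103,.011],[.048,.103,.011],[.048,.007,.011],[-.048,.007,.011],[-.065,-.106,.008],[.065,-.106,.008]])):
    print(p.round(0)); cv2.drawMarker(im,tuple(int(v) for v in p),(0,0,255),0,12,1)
cv2.imwrite("pics/w1.png",im); st=ctrl.state(); print(st["tcp_pos"],st["orientation"],st["qpos"].round(1))
```

```text
[309. 187.]
[140. 283.]
[125. 179.]
[238. 178.]
[245. 282.]
[367. 296.]
[371. 156.]
[ 0.63333431 -0.25058214  0.25274037] [1.79935900e+02 8.59005381e-02 1.03116152e+01] [ -9.8  37.2  43.5  99.5 -30.1  55.7 -34.2]
```

View pics/w1.png

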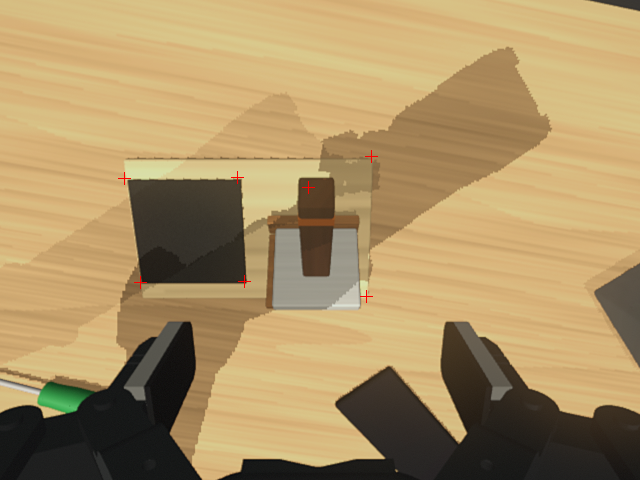

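The wrist view matches my model: pad at (190,231), stem tip at (317,185), about 5 mm towards -y of the prediction. Next I descend on the stem and grip.

{"fn": "play_rows", "kwargs": {"motion": [[[0.01,-0.014,-0.17],[0,0,0],1],[[0,0,-0.2],[0,0,0],1],[[0,0,-0.2],[0,0,0],1],[[0,0,-0.2],[0,0,0],1],[[0,0,-0.17],[0,0,0],1],[[0,0,-0.1],[0,0,0],1],[[0,0,0],[0,0,0],1],[[0,0,0],[0,0,0],0],[[0,0,0],[0,0,0],0],[[0,0,0],[0,0,0],0],[[0,0,0],[0,0,0],0],[[0,0,0],[0,0,0],0]], "newtons": 70}}

```text
t: 4.03
tcp_pos: [0.6357, -0.2509, 0.0979]
orientation: [179.9, -0.0, 10.5]
contact_force: [-0.6, -0.1, 3.3]
finger_gap: 0.021
gripper_force: 70.6
```

{"fn": "play_rows", "kwargs": {"motion": [[[0,0,0.1],[0,0,0],0],[[0,0,0.2],[0,0,0],0],[[0,0,0.25],[0,0,0],0],[[0,0,0.25],[0,0,0],0],[[0,0,0.2],[0,0,0],0],[[0,0,0],[0.0364,-0.197,0],0],[[0,0,0],[0.0364,-0.197,0],0],[[0,0,0],[0.0364,-0.197,0],0],[[0,0,0],[0.0364,-0.197,0],0],[[0,0,0],[0.0364,-0.197,0],0],[[0,0,0],[0,0,0],0]]}}

```text
t: 5.4
tcp_pos: [0.6377, -0.2501, 0.2235]
orientation: [-178.8, -35.6, 10.3]
contact_force: [0.3, -0.7, -2.0]
finger_gap: 0.0211
gripper_force: 70.1
```

Run:
```python
from workcell import ctrl
import cv2,numpy as np
from h import *
W=dict(np.load("pics/w1.npz"));S=dict(np.load("pics/scene0.npz"));D=dict(np.load("pics/side0.npz"))
pad=np.array([[-.048,.103,.011],[.048,.103,.011],[.048,.007,.011],[-.048,.007,.011]])
bas=np.array([[.065,-.106,.008],[-.065,-.106,.008]])
s,r=fit([(W,pad,[[140,283],[129,180],[240,180],[245,283]]),(W,bas,[[372,158],[367,297]])],[.59,-.2,.18])
print(s,np.degrees(s[2]),r.round(1)); print("pad",place(s,[[0,.055,.011]]).round(4))
st=ctrl.state(); print(st["tcp_pos"],st["orientation"],st["qpos"].round(1))
ims=[]
for n in("side","scene"):
    c=ctrl.read_camera(n); p=proj(c,[st["tcp_pos"]])[0].astype(int); im=c["img"][:,:,::-1]
    ims.append(cv2.resize(im[p[1]-60:p[1]+60,p[0]-50:p[0]+30],(400,600),interpolation=cv2.INTER_CUBIC))
cv2.imwrite("pics/v2.png",np.hstack(ims))
```

```text
[ 0.59164328 -0.20132527  0.17847391] 10.22580198557744 [ 0.7  0.5 -3.1 -0.5 -0.8 -0.8  0.3  0.1  0.6  0.2  0.3  1. ]
pad [[ 0.5819 -0.1472  0.011 ]]
[ 0.63765165 -0.25012943  0.22353253] [-178.81643656  -35.56650265   10.29051395] [ 28.4  28.3  -2.7 118.  -77.5  20.6  18.5]
```

View pics/v2.png

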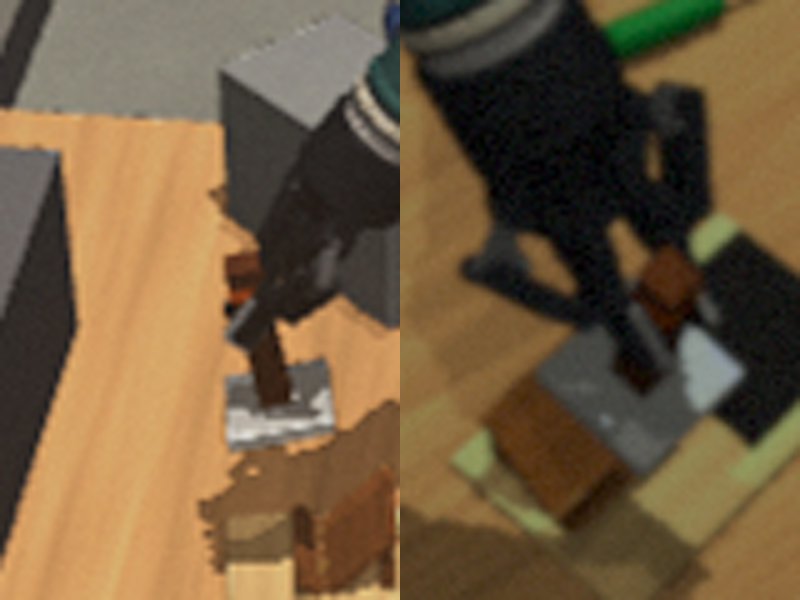

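The tamper is held securely, but the tilt is 9° short because the rows were speed-limited. I'll move over the pad and finish the turn slowly.

{"fn": "play_rows", "kwargs": {"motion": [[[-0.097,0.171,0],[0,0,0],0],[[-0.097,0.171,0],[0,0,0],0],[[-0.097,0.171,0],[0,0,0],0],[[-0.097,0.171,0],[0,0,0],0],[[0,0,0],[0.0095,-0.051,0],0],[[0,0,0],[0.0095,-0.051,0],0],[[0,0,0],[0.0095,-0.051,0],0],[[0,0,0],[0.0095,-0.051,0],0],[[0,0,0],[0,0,0],0]]}}

```text
t: 6.62
tcp_pos: [0.5966, -0.1731, 0.2641]
orientation: [-176.8, -41.1, 10.9]
contact_force: [-0.1, 0.3, -2.3]
finger_gap: 0.0213
gripper_force: 70.1
```

```bash
cat >> h.py <<'E'
from scipy.spatial.transform import Rotation as Ro
def go(pos,rpy,st):
    d=np.subtract(pos,st["tcp_pos"]); R=Ro.from_euler("xyz",rpy,degrees=True)*Ro.from_euler("xyz",st["orientation"],degrees=True).inv()
    print("tcp",st["tcp_pos"].round(4),st["orientation"].round(2),"q",st["qpos"].round(1)); print("shift shares",(d/.15).round(3),"turn shares",(np.degrees(R.as_rotvec())/45).round(4))
E
python3 - <<'E'
from workcell import ctrl
from h import *
go([.580,-.1475,.0955],[180,-45,10.4],ctrl.state())
E
```

```text
tcp [ 0.5966 -0.1731  0.2641] [-176.76  -41.12   10.86] q [ 57.8  27.2 -45.6 125.7 -87.8   4.6  30. ]
shift shares [-0.111  0.171 -1.124] turn shares [-0.0358 -0.0943 -0.0594]
```

The arm is close to the limits of joints 5 and 6. I'll identify the kinematics from the logged states so I can choose a comfortable yaw for the tamper.

```bash
cat > kin.py <<'E'
import numpy as np, itertools
from scipy.spatial.transform import Rotation as Ro
from scipy.optimize import least_squares
LO=np.array([-153.93,-27.13,-72.61,10.71,-87.88,4.46,-176.78]);HI=np.array([153.93,128.08,78.16,143.7,267.88,118.87,176.78])
Q=np.array([[-72.850,33.923,2.770,92.228,-1.907,54.010,-1.928],[-9.8,37.2,43.5,99.5,-30.1,55.7,-34.2],[28.4,28.3,-2.7,118,-77.5,20.6,18.5],[57.8,27.2,-45.6,125.7,-87.8,4.6,30]])
P=np.array([[.27728,.66914,.25223],[.63333,-.25058,.25274],[.63765,-.25013,.22353],[.5966,-.1731,.2641]])
E=np.array([[-179.885,.009,157.499],[179.936,.086,10.31],[-178.816,-35.567,10.29],[-176.76,-41.12,10.86]])
def chain(q,sg,o):
    a=[]; R=Ro.identity()
    for i in range(7):
        R=R*(Ro.from_euler("z",sg[i]*q[i]+(o if i==6 else 0),degrees=True) if i%2==0 else Ro.from_euler("y",sg[i]*q[i],degrees=True)); a.append(R)
    return a
def ident():
    best=None
    for s in itertools.product([1,-1],repeat=4):
        sg=[s[0],1,s[1],1,s[2],1,s[3]]
        for o in (0,90,180,270):
            e=sum((chain(q,sg,o)[-1].inv()*Ro.from_euler("xyz",r,degrees=True)).magnitude() for q,r in zip(Q,E))
            if best is None or e<best[0]: best=(e,sg,o)
    e,sg,o=best
    f=lambda d:np.concatenate([fk(q,sg,o,d)[0]-p for q,p in zip(Q,P)])
    r=least_squares(f,[.3,.4,.4,.25,0,0,0],bounds=(-.8,.8)); return sg,o,r.x,e,np.abs(r.fun).max()
def fk(q,sg,o,d):
    a=chain(q,sg,o)
    p=np.array([0,0,d[0]])+a[1].apply([d[4],0,d[1]])+a[3].apply([d[5],0,d[2]])+a[5].apply([d[6],0,d[3]])
    return p,a[-1]
if __name__=="__main__":
    print(*ident())
E
python3 kin.py
```

```text
[-1, 1, -1, 1, -1, 1, -1] 90 [ 0.37720061  0.55847076  0.4312085   0.33531707 -0.00619397 -0.00110635
 -0.07333966] 0.004947243049836781 0.038690403849801464
```

```bash
cat > plan.py <<'E'
from kin import *
sg,o,d,_,_=ident()
def ik(p,rpy,q0):
    Rt=Ro.from_euler("xyz",rpy,degrees=True)
    def f(q):
        x,R=fk(q,sg,o,d); return np.r_[(x-p)*10,(R.inv()*Rt).as_rotvec()*3,(q-q0)*2e-4]
    r=least_squares(f,np.clip(q0,LO+1,HI-1),bounds=(LO,HI)); return r.x,np.linalg.norm(f(r.x)[:6])
E
python3 - <<'E'
from plan import *
rng=np.random.default_rng(0)
for h in range(-170,200,30):
    best=None
    for k in range(10):
        q0=np.array([rng.uniform(-60,60),45,rng.uniform(-60,60),95,rng.uniform(-80,260),50,rng.uniform(-150,150)])
        q,e=ik(np.array([.58,-.1475,.0955]),[180,-45,h],q0)
        if e<.02:
            m=np.min(np.r_[q-LO,HI-q]); 
            if best is None or m>best[0]: best=(m,q)
    print(h,None if best is None else (best[0].round(0),best[1].round(0)))
E
```

```text
-170 (np.float64(26.0), array([ 20.,  59., -21.,  78.,  25.,  93.,  91.]))
-140 (np.float64(46.0), array([-10.,  54.,  16.,  90.,  17.,  73., 123.]))
-110 (np.float64(41.0), array([ 12.,  50., -24., 103.,  61.,  74., 111.]))
-80 (np.float64(26.0), array([ 15.,  46., -26., 118.,  86.,  63., 113.]))
-50 (np.float64(16.0), array([  3.,  41.,  -1., 128., 121.,  39., 105.]))
-20 (np.float64(12.0), array([-12.,  43.,  25., 132., 185.,  36.,  65.]))
10 (np.float64(17.0), array([ 56.,  48., -36., 127., 194.,  23., 123.]))
40 (np.float64(10.0), array([ -6.,  57.,  53., 124., 257.,  82.,  63.]))
70 (np.float64(33.0), array([ 42.,  47., -12., 111., -50.,  48.,  55.]))
100 (np.float64(31.0), array([ 58.,  60., -41.,  96.,  -1.,  61.,  36.]))
130 (np.float64(36.0), array([ 33.,  56., -14.,  82.,  -9.,  83.,  65.]))
160 (np.float64(27.0), array([18., 58., -3., 76., -1., 91., 85.]))
190 (np.float64(32.0), array([  1.,  57.,  12.,  79.,   5.,  87., 109.]))
```

{"fn": "play_rows", "kwargs": {"motion": [[[0,0,0],[0,0.05,0.08],0],[[0,0,0],[0,0.05,0.12],0],[[0,0,0],[0,0,0.15],0],[[0,0,0],[0,0,0.15],0],[[0,0,0],[0,0,0.15],0],[[0,0,0],[0,0,0.15],0],[[0,0,0],[0,0,0],0]]}}

```text
t: 7.5
tcp_pos: [0.5986, -0.1721, 0.2637]
orientation: [-175.5, -37.3, 45.6]
contact_force: [-0.2, 0.1, -2.2]
finger_gap: 0.0216
gripper_force: 70.2
```

Run:
```python
from workcell import ctrl
from h import *
go([.582,-.147,.20],[180,-45,100.4],ctrl.state())
```

```text
tcp [ 0.5986 -0.1721  0.2637] [-175.45  -37.25   45.58] q [ 42.2  28.4 -19.7 112.4 -44.1  41.4  16.5]
shift shares [-0.111  0.167 -0.425] turn shares [ 0.1472 -0.1275  1.1495]
```

{"fn": "play_rows", "kwargs": {"motion": [[[-0.014,0.021,-0.05],[0.0184,-0.016,0.1437],0],[[-0.014,0.021,-0.05],[0.0184,-0.016,0.1437],0],[[-0.014,0.021,-0.05],[0.0184,-0.016,0.1437],0],[[-0.014,0.021,-0.05],[0.0184,-0.016,0.1437],0],[[-0.014,0.021,-0.05],[0.0184,-0.016,0.1437],0],[[-0.014,0.021,-0.05],[0.0184,-0.016,0.1437],0],[[-0.014,0.021,-0.05],[0.0184,-0.016,0.1437],0],[[-0.014,0.021,-0.05],[0.0184,-0.016,0.1437],0],[[0,0,0],[0,0,0],0]]}}

```text
t: 8.62
tcp_pos: [0.5809, -0.145, 0.203]
orientation: [-179.7, -45.1, 100.3]
contact_force: [0.1, 0.5, -2.0]
finger_gap: 0.0209
gripper_force: 70.1
```

Run:
```python
from workcell import ctrl
import cv2
from h import *
st=ctrl.state()
go([.582,-.149,.0955],[180,-45,100.4],st)
ims=[]
for n in("side","scene"):
    c=ctrl.read_camera(n); p=proj(c,[st["tcp_pos"]])[0].astype(int); im=np.ascontiguousarray(c["img"][:,:,::-1])
    ax=proj(c,[[.582,-.147,.11],[.582,-.147,.24]]); print(n,ax.round(1),p)
    ims.append(cv2.resize(im[p[1]-45:p[1]+75,p[0]-40:p[0]+40],(400,600),interpolation=cv2.INTER_CUBIC))
cv2.imwrite("pics/v3.png",np.hstack(ims))
```

```text
tcp [ 0.5809 -0.145   0.203 ] [-179.75  -45.11  100.28] q [ 42.2  43.6 -26.1  98.4 -22.3  67.2  42.7]
shift shares [ 0.008 -0.026 -0.717] turn shares [-0.0018 -0.0044 -0.0013]
side [[292.6 224.6]
 [291.4 192.3]] [292 202]
scene [[333.1 255.6]
 [335.2 225.4]] [334 233]
```

View pics/v3.png

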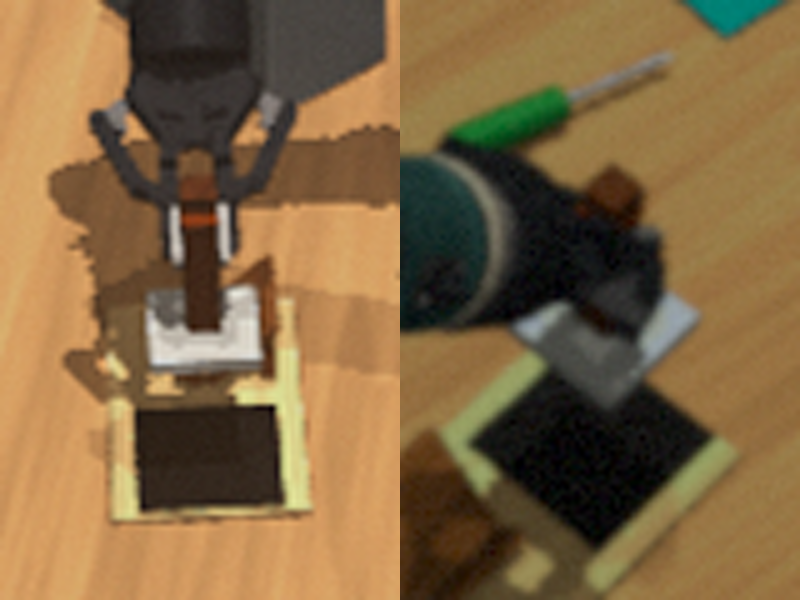

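The stem hangs vertical over the pad. In the side crop it runs from (197,180) to (205,325), with the plate at (205,330) above the pad at (210,455). Lowering.

{"fn": "play_rows", "kwargs": {"motion": [[[0.004,-0.013,-0.15],[0,0,0],0],[[0.004,-0.013,-0.15],[0,0,0],0],[[0,0,-0.15],[0,0,0],0],[[0,0,-0.12],[0,0,0],0],[[0,0,-0.06],[0,0,0],0],[[0,0,-0.03],[0,0,0],0],[[0,0,-0.02],[0,0,0],0],[[0,0,0],[0,0,0],0]]}}

```text
t: 9.72
tcp_pos: [0.5819, -0.1506, 0.1023]
orientation: [-180.0, -45.1, 100.4]
contact_force: [0.2, -0.6, -2.5]
finger_gap: 0.0211
gripper_force: 70.2
```

{"fn": "play_rows", "kwargs": {"motion": [[[0,0.01,-0.015],[0,0,0],0],[[0,0,-0.015],[0,0,0],0],[[0,0,0],[0,0,0],0]]}}

```text
t: 10.1
tcp_pos: [0.5815, -0.1491, 0.0973]
orientation: [-179.9, -45.2, 100.4]
contact_force: [-0.2, 0.1, -2.7]
finger_gap: 0.0212
gripper_force: 70.2
```

{"fn": "play_rows", "kwargs": {"motion": [[[0,0,-0.015],[0,0,0],0],[[0,0,0],[0,0,0],0]]}}

```text
t: 10.35
tcp_pos: [0.5818, -0.1493, 0.0967]
orientation: [-179.9, -45.3, 100.4]
contact_force: [-1.0, -3.2, 4.3]
finger_gap: 0.0211
gripper_force: 70.9
```

{"fn": "play_rows", "kwargs": {"motion": [[[0,0,0],[0,0,0],0.5],[[0,0,0],[0,0,0],1],[[0,0,0],[0,0,0],1],[[0,0,0],[0,0,0],1],[[0.02,-0.11,0.11],[0,0,0],1],[[0.03,-0.18,0.18],[0,0,0],1],[[0.03,-0.18,0.18],[0,0,0],1],[[0.03,-0.18,0.18],[0,0,0],1],[[0,0,0.2],[0,0,0],1],[[0,0,0],[0,0,0],1]]}}

```text
t: 11.6
tcp_pos: [0.5995, -0.247, 0.225]
orientation: [179.7, -45.0, 100.6]
contact_force: [-0.6, 0.3, 0.2]
finger_gap: 0.0854
gripper_force: 0.0
```

Run:
```python
from workcell import ctrl
import cv2
from h import *
st=ctrl.state(); go([.582,-.147,.25],[180,0,100.4],st)
ims=[]
for n in("side","scene","wrist"):
    c=ctrl.read_camera(n); np.savez(f"pics/{n}4.npz",**{k:np.array(v) for k,v in c.items()})
    im=np.ascontiguousarray(c["img"][:,:,::-1])
    T=place([.582,-.147,np.radians(10.4)],[[0,0,.133],[-.035,-.035,.023],[.035,-.035,.023],[.035,.035,.023],[-.035,.035,.023]])
    for q in proj(c,T): cv2.drawMarker(im,tuple(int(round(v)) for v in q),(0,0,255) ,1,3,1) if n!="wrist" else None
    p=proj(c,[[.582,-.147,.07]])[0].astype(int); print(n,p,proj(c,T).round(1).tolist())
    if n!="wrist": ims.append(cv2.resize(im[p[1]-40:p[1]+40,p[0]-40:p[0]+40],(400,400),interpolation=cv2.INTER_NEAREST))
cv2.imwrite("pics/v4.png",np.hstack(ims))
```

```text
tcp [ 0.5995 -0.247   0.225 ] [179.74 -45.   100.57] q [ 45.8  46.  -23.7  87.8 -19.2  77.5  44.1]
shift shares [-0.117  0.667  0.167] turn shares [-0.9842 -0.1767 -0.0014]
side [292 233] [[292.4, 219.1], [303.4, 236.9], [282.4, 238.0], [283.1, 252.5], [304.7, 251.3]]
scene [332 263] [[333.4, 250.7], [313.4, 273.3], [333.0, 289.2], [350.2, 272.1], [330.8, 257.1]]
wrist [320 265] [[321.1, 224.1], [276.8, 328.3], [363.6, 328.4], [359.8, 250.2], [280.3, 250.1]]
```

View pics/v4.png

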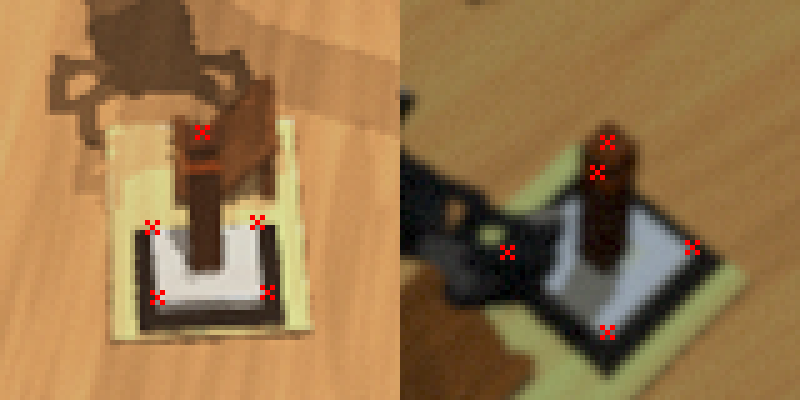

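Step 1 looks done: the tamper stands upright and released, centred on the pad (side crop stem (205,205), plate (212,265)). Now I regrasp from straight above.

{"fn": "play_rows", "kwargs": {"motion": [[[-0.02,0.111,0.03],[-0.164,-0.0295,0],1],[[-0.02,0.111,0.03],[-0.164,-0.0295,0],1],[[-0.02,0.111,0.03],[-0.164,-0.0295,0],1],[[-0.02,0.111,0.03],[-0.164,-0.0295,0],1],[[-0.02,0.111,0.02],[-0.164,-0.0295,0],1],[[-0.02,0.111,0.02],[-0.164,-0.0295,0],1],[[0,0,0],[0,0,0],1],[[0,0,0],[0,0,0],1]]}}

```text
t: 12.75
tcp_pos: [0.5794, -0.1466, 0.2457]
orientation: [-179.7, -0.2, 100.4]
contact_force: [0.1, -1.1, -0.3]
finger_gap: 0.0856
gripper_force: 0.0
```

Run:
```python
from workcell import ctrl
import cv2
from h import *
st=ctrl.state(); go([.582,-.147,.095],[180,0,100.4],st)
c=ctrl.read_camera("wrist"); im=np.ascontiguousarray(c["img"][:,:,::-1])
T=place([.582,-.147,np.radians(10.4)],[[0,0,.133],[-.035,-.035,.023],[.035,-.035,.023],[.035,.035,.023],[-.035,.035,.023],[-.048,-.048,.011],[.048,.048,.011]])
for q in proj(c,T): print(q.round(0));cv2.drawMarker(im,tuple(int(round(v)) for v in q),(0,0,255),1,8,1)
cv2.imwrite("pics/v5.png",im); np.savez("pics/w5.npz",**{k:np.array(v) for k,v in c.items()})
```

```text
tcp [ 0.5794 -0.1466  0.2457] [-179.69   -0.21  100.36] q [ 17.5  25.6 -10.3 108.9   6.   46.4  14.3]
shift shares [ 0.017 -0.002 -1.005] turn shares [-0.0032 -0.0077  0.0009]
[322. 249.]
[280. 245.]
[363. 245.]
[365. 162.]
[277. 162.]
[267. 255.]
[381. 144.]
```

View pics/v5.png

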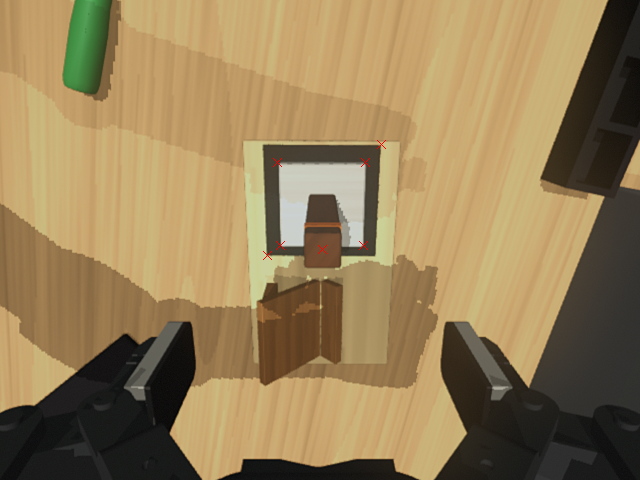

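Plate and pad are concentric at about (322,203), matching the overlay. Descend, grip and lift.

{"fn": "play_rows", "kwargs": {"motion": [[[0.017,-0.002,-0.1],[0,0,0],1],[[0,0,-0.2],[0,0,0],1],[[0,0,-0.25],[0,0,0],1],[[0,0,-0.2],[0,0,0],1],[[0,0,-0.17],[0,0,0],1],[[0,0,-0.085],[0,0,0],1],[[0,0,0],[0,0,0],1],[[0,0,0],[0,0,0],0],[[0,0,0],[0,0,0],0],[[0,0,0],[0,0,0],0],[[0,0,0],[0,0,0],0],[[0,0,0],[0,0,0],0]], "newtons": 100}}

```text
t: 14.3
tcp_pos: [0.5829, -0.147, 0.0966]
orientation: [-179.8, -0.1, 100.3]
contact_force: [-1.7, -0.2, 5.2]
finger_gap: 0.021
gripper_force: 97.5
```

{"fn": "play_rows", "kwargs": {"motion": [[[0,0,0.05],[0,0,0],0],[[0,0,0.15],[0,0,0],0],[[0,0,0.25],[0,0,0],0],[[0,0,0.2],[0,0,0],0],[[0,0,0.1],[0,0,0],0],[[0,0,0],[0,0,0],0]]}}

```text
t: 15.05
tcp_pos: [0.583, -0.1471, 0.209]
orientation: [-179.9, -0.1, 100.3]
contact_force: [-0.3, 0.2, -2.7]
finger_gap: 0.0209
gripper_force: 98.0
```

{"fn": "play_rows", "kwargs": {"motion": [[[0,0.2,0.04],[0,0,0],0],[[0,0.3,0.04],[0,0,0],0],[[0,0.3,0.04],[0,0,0],0],[[0,0.2,0.04],[0,0,0],0],[[0,0,0],[0,0,0],0],[[0,0,0],[0,0,0],0]]}}

```text
t: 15.8
tcp_pos: [0.5817, 0.0019, 0.231]
orientation: [-179.6, -0.1, 100.3]
contact_force: [-0.7, -1.3, -3.1]
finger_gap: 0.0206
gripper_force: 98.0
```

Run:
```python
from workcell import ctrl
import cv2
from h import *
st=ctrl.state(); go([.572,.18,.2],[180,0,100.0],st)
c=ctrl.read_camera("wrist"); im=np.ascontiguousarray(c["img"][:,:,::-1])
t=np.array([[-.046,.09,.034],[.046,.09,.034],[.046,-.09,.034],[-.046,-.09,.034]])
for q in proj(c,place([.5716,.1796,np.radians(10)],t)): print(q.round(1));cv2.drawMarker(im,tuple(int(round(v)) for v in q),(0,0,255),1,8,1)
cv2.imwrite("pics/v6.png",im); np.savez("pics/w6.npz",**{k:np.array(v) for k,v in c.items()})
```

```text
tcp [0.5817 0.0019 0.231 ] [-1.7963e+02 -1.2000e-01  1.0029e+02] q [  3.5  25.6 -10.9 111.6   6.7  43.8  -0.9]
shift shares [-0.065  1.188 -0.207] turn shares [-0.0012 -0.0085 -0.0064]
[ 277.  -244.5]
[ 438.8 -244. ]
[414.9  91.1]
[283.2  90.4]
```

View pics/v6.png

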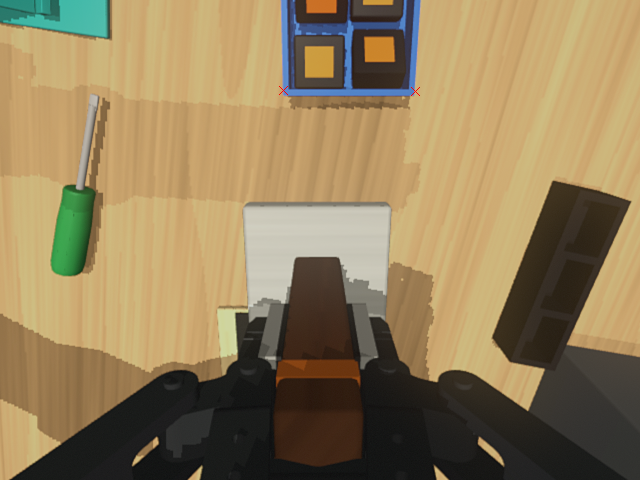

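The tray prediction matches (near rim corners at (283,92) and (417,91)). Moving above the -y cell.

{"fn": "play_rows", "kwargs": {"motion": [[[-0.004,0.15,0],[0,0,0],0],[[-0.004,0.25,-0.08],[0,0,0],0],[[-0.004,0.25,-0.12],[0,0,0],0],[[-0.004,0.16,-0.12],[0,0,0],0],[[0,0.086,-0.12],[0,0,0],0],[[0,0,-0.1],[0,0,0],0],[[0,0,0],[0,0,0],0]]}}

```text
t: 16.73
tcp_pos: [0.5794, 0.1348, 0.1497]
orientation: [-179.6, -0.0, 100.2]
contact_force: [0.5, 0.0, -2.3]
finger_gap: 0.0211
gripper_force: 98.0
```

Run:
```python
from workcell import ctrl
import cv2
from h import *
st=ctrl.state(); go([.5792,.1363,.13],[180,0,100.2],st)
ims=[]
for n in("side","scene"):
    c=ctrl.read_camera(n); im=np.ascontiguousarray(c["img"][:,:,::-1])
    p=proj(c,[[.5716,.1796,.05]])[0].astype(int); z=st["tcp_pos"][2]-.0856; print(n,z)
    T=place([*st["tcp_pos"][:2],np.radians(10.2)],[[-.035,-.035,z+.012],[.035,-.035,z+.012],[.035,.035,z+.012],[-.035,.035,z+.012]])
    t=place([.5716,.1796,np.radians(10)],[[-.046,.09,.034],[.046,.09,.034],[.046,-.09,.034],[-.046,-.09,.034]])
    im=cv2.resize(im[p[1]-45:p[1]+45,p[0]-30:p[0]+30],(400,600),interpolation=cv2.INTER_CUBIC)
    f=lambda P:np.int32(((proj(c,P)-(p-[30,45])+.5)*600/90).round())
    cv2.polylines(im,[f(T)],True,(0,0,255),1); cv2.polylines(im,[f(t)],True,(0,255,0),1); ims.append(im)
cv2.imwrite("pics/v7.png",np.hstack(ims))
```

```text
tcp [0.5794 0.1348 0.1497] [-1.7959e+02 -5.0000e-02  1.0018e+02] q [-10.3  32.7  -9.9 113.1   9.1  35.3 -15.9]
shift shares [-0.001  0.01  -0.132] turn shares [ 0.0005 -0.0093  0.0005]
side 0.06414574799471427
scene 0.06414574799471427
```

View pics/v7.png

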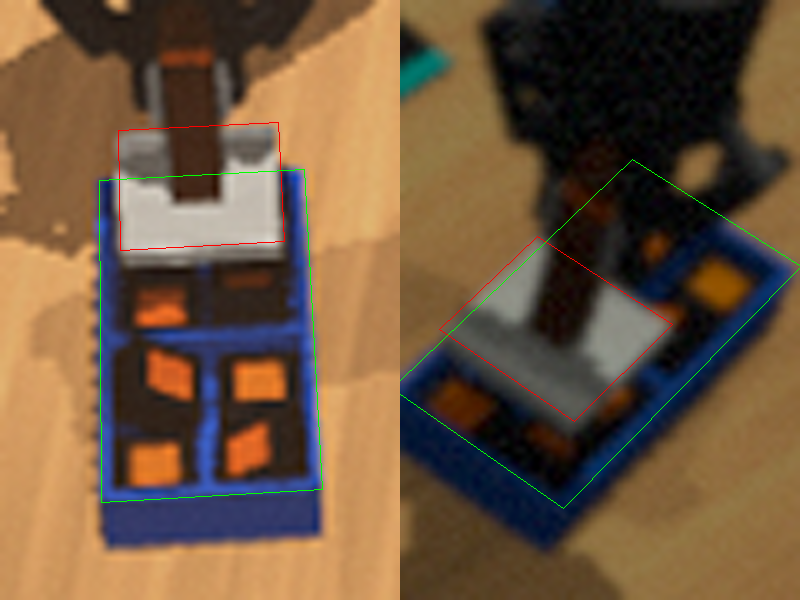

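Both overlays put the plate inside the cell with margin: side plate (200,190), tray rim rectangle (210,335). Press slowly.

{"fn": "play_rows", "kwargs": {"motion": [[[-0.005,0,-0.07],[0,0,0],0],[[0,0,-0.05],[0,0,0],0],[[0,0,-0.015],[0,0,0],0],[[0,0,-0.015],[0,0,0],0],[[0,0,-0.015],[0,0,0],0],[[0,0,-0.015],[0,0,0],0]]}}

```text
t: 17.58
tcp_pos: [0.5796, 0.1375, 0.1244]
orientation: [-179.8, -0.2, 100.3]
contact_force: [-0.8, -0.3, -2.1]
finger_gap: 0.0208
gripper_force: 98.0
```

{"fn": "play_rows", "kwargs": {"motion": [[[0,0,-0.012],[0,0,0],0],[[0,0,-0.012],[0,0,0],0],[[0,0,-0.012],[0,0,0],0]]}}

```text
t: 17.95
tcp_pos: [0.5795, 0.1374, 0.1189]
orientation: [-179.8, -0.2, 100.3]
contact_force: [-0.4, -0.4, -2.3]
finger_gap: 0.021
gripper_force: 98.0
```

{"fn": "play_rows", "kwargs": {"motion": [[[0,0,-0.012],[0,0,0],0],[[0,0,-0.012],[0,0,0],0],[[0,0,-0.012],[0,0,0],0]]}}

```text
t: 18.32
tcp_pos: [0.5795, 0.1374, 0.1135]
orientation: [-179.8, -0.2, 100.3]
contact_force: [0.5, -0.2, -1.9]
finger_gap: 0.0208
gripper_force: 98.0
```

{"fn": "play_rows", "kwargs": {"motion": [[[0,0,-0.01],[0,0,0],0],[[0,0,0],[0,0,0],0]]}}

```text
t: 18.58
tcp_pos: [0.5794, 0.1373, 0.1119]
orientation: [-179.8, -0.2, 100.3]
contact_force: [-0.7, -0.0, -2.6]
finger_gap: 0.0206
gripper_force: 98.0
```

{"fn": "play_rows", "kwargs": {"motion": [[[0,0,-0.008],[0,0,0],0],[[0,0,-0.004],[0,0,0],0],[[0,0,0],[0,0,0],0]]}}

```text
t: 18.95
tcp_pos: [0.5795, 0.1374, 0.1103]
orientation: [-179.8, -0.2, 100.3]
contact_force: [0.7, -0.2, -2.7]
finger_gap: 0.0208
gripper_force: 98.0
```

{"fn": "play_rows", "kwargs": {"motion": [[[0,0,-0.007],[0,0,0],0],[[0,0,0],[0,0,0],0]]}}

```text
t: 19.2
tcp_pos: [0.5797, 0.1375, 0.1096]
orientation: [-179.8, -0.2, 100.3]
contact_force: [-1.2, -0.0, 0.7]
finger_gap: 0.0208
gripper_force: 98.2
```

{"fn": "play_rows", "kwargs": {"motion": [[[0,0,-0.007],[0,0,0],0],[[0,0,0],[0,0,0],0],[[0,0,0],[0,0,0],0]]}}

```text
t: 19.58
tcp_pos: [0.5797, 0.1375, 0.1096]
orientation: [-179.8, -0.1, 100.3]
contact_force: [-3.4, -0.3, 8.2]
finger_gap: 0.0211
gripper_force: 99.6
```

{"fn": "play_rows", "kwargs": {"motion": [[[0,0,-0.007],[0,0,0],0],[[0,0,0],[0,0,0],0],[[0,0,0.05],[0,0,0],0],[[0,0,0.1],[0,0,0],0],[[0,0,0.15],[0,0,0],0],[[-0.026,0.14,0],[0,0,0],0],[[-0.026,0.15,0],[0,0,0],0],[[-0.026,0.15,0],[0,0,0],0],[[-0.026,0.125,0],[0,0,0],0],[[0,0,0],[0,0,0],0],[[0,0,0],[0,0,0],0]]}}

```text
t: 20.95
tcp_pos: [0.5638, 0.2213, 0.1518]
orientation: [-179.8, -0.1, 100.3]
contact_force: [0.3, 0.2, -2.3]
finger_gap: 0.0209
gripper_force: 98.1
```

Run:
```python
from workcell import ctrl
import cv2
from h import *
st=ctrl.state(); go([.5640,.2225,.13],[180,0,100.2],st)
ims=[]
for n in("side","scene"):
    c=ctrl.read_camera(n); im=np.ascontiguousarray(c["img"][:,:,::-1]); np.savez(f"pics/{n}8.npz",**{k:np.array(v) for k,v in c.items()})
    p=proj(c,[[.5716,.1796,.05]])[0].astype(int)
    ims.append(cv2.resize(im[p[1]-45:p[1]+45,p[0]-30:p[0]+30],(400,600),interpolation=cv2.INTER_CUBIC))
cv2.imwrite("pics/v8.png",np.hstack(ims))
```

```text
tcp [0.5638 0.2213 0.1518] [-1.7976e+02 -9.0000e-02  1.0030e+02] q [-18.8  33.1  -9.6 111.8   8.6  36.  -23.6]
shift shares [ 0.001  0.008 -0.145] turn shares [-0.001  -0.0056 -0.0022]
```

I've now viewed 11 pictures, one over the limit of 10, so from here I check with numbers only. Press the +y cell.

{"fn": "play_rows", "kwargs": {"motion": [[[0,0.005,-0.08],[0,0,0],0],[[0,0,-0.06],[0,0,0],0],[[0,0,-0.015],[0,0,0],0],[[0,0,-0.015],[0,0,0],0],[[0,0,-0.015],[0,0,0],0],[[0,0,-0.012],[0,0,0],0],[[0,0,-0.012],[0,0,0],0]]}}

```text
t: 21.92
tcp_pos: [0.564, 0.223, 0.1209]
orientation: [-179.8, -0.2, 100.3]
contact_force: [-0.1, 0.4, -2.2]
finger_gap: 0.021
gripper_force: 98.1
```

{"fn": "play_rows", "kwargs": {"motion": [[[0,0,-0.012],[0,0,0],0],[[0,0,-0.012],[0,0,0],0],[[0,0,-0.012],[0,0,0],0]]}}

```text
t: 22.3
tcp_pos: [0.5639, 0.2229, 0.1153]
orientation: [-179.8, -0.2, 100.3]
contact_force: [0.3, 0.0, -3.3]
finger_gap: 0.0207
gripper_force: 98.1
```

{"fn": "play_rows", "kwargs": {"motion": [[[0,0,-0.01],[0,0,0],0],[[0,0,-0.006],[0,0,0],0],[[0,0,0],[0,0,0],0]]}}

```text
t: 22.68
tcp_pos: [0.5639, 0.2229, 0.1129]
orientation: [-179.8, -0.2, 100.3]
contact_force: [-0.1, -0.1, -2.1]
finger_gap: 0.0207
gripper_force: 98.1
```

{"fn": "play_rows", "kwargs": {"motion": [[[0,0,-0.01],[0,0,0],0],[[0,0,-0.006],[0,0,0],0],[[0,0,0],[0,0,0],0]]}}

```text
t: 23.05
tcp_pos: [0.5638, 0.2229, 0.1105]
orientation: [-179.8, -0.2, 100.3]
contact_force: [-0.1, -1.6, -1.6]
finger_gap: 0.0207
gripper_force: 98.1
```

{"fn": "play_rows", "kwargs": {"motion": [[[0,0,-0.008],[0,0,0],0],[[0,0,0],[0,0,0],0],[[0,0,0],[0,0,0],0]]}}

```text
t: 23.42
tcp_pos: [0.564, 0.223, 0.1097]
orientation: [-179.8, -0.2, 100.3]
contact_force: [-0.8, -0.3, 1.2]
finger_gap: 0.021
gripper_force: 98.1
```

Contact at the same height as in the other cell. One more firm press, then lift clear to check the blocks by orange-square areas.

{"fn": "play_rows", "kwargs": {"motion": [[[0,0,-0.007],[0,0,0],0],[[0,0,-0.007],[0,0,0],0],[[0,0,0],[0,0,0],0],[[0,0,0],[0,0,0],0]]}}

```text
t: 23.92
tcp_pos: [0.564, 0.223, 0.1096]
orientation: [-179.8, -0.1, 100.3]
contact_force: [-4.0, -2.4, 14.7]
finger_gap: 0.0211
gripper_force: 100.6
```

{"fn": "play_rows", "kwargs": {"motion": [[[0,0,0.05],[0,0,0],0],[[0,0,0.15],[0,0,0],0],[[0,0,0.2],[0,0,0],0],[[0,0,0.2],[0,0,0],0],[[0.01,-0.25,0.05],[0,0,0],0],[[0.01,-0.33,0],[0,0,0],0],[[0.01,-0.33,0],[0,0,0],0],[[0.01,-0.33,0],[0,0,0],0],[[0.02,-0.33,0],[0,0,0],0],[[0.02,-0.33,0],[0,0,0],0],[[0.02,-0.25,0],[0,0,0],0],[[0,0,0],[0,0,0],0]]}}

```text
t: 25.42
tcp_pos: [0.5784, -0.105, 0.2044]
orientation: [-179.8, -0.0, 99.9]
contact_force: [-0.2, 0.5, -2.5]
finger_gap: 0.0212
gripper_force: 98.2
```

Run:
```python
from workcell import ctrl
import cv2
from h import *
go([.582,-.147,.12],[180,0,100.4],ctrl.state())
T=[.5716,.1796,np.radians(10)]
def blobs(c):
    # rectify the plane of flat block tops (24 mm), 2.5 px/mm
    L=np.array([[-.042,.086,.024],[.042,.086,.024],[.042,-.086,.024],[-.042,-.086,.024]])
    dst=np.float32([[0,0],[210,0],[210,430],[0,430]])
    im=cv2.warpPerspective(c["img"],cv2.getPerspectiveTransform(np.float32(proj(c,place(T,L))),dst),(210,430))
    h=cv2.cvtColor(im,cv2.COLOR_RGB2HSV); m=((h[...,0]<22)&(h[...,1]>140)&(h[...,2]>70)).astype(np.uint8)
    n,_,s,ce=cv2.connectedComponentsWithStats(m)
    for k in range(1,n):
        if s[k,4]>150: print("  x %.0f y %.0f mm  size %.0f x %.0f"%(ce[k,0]/2.5-42,86-ce[k,1]/2.5,s[k,2]/2.5,s[k,3]/2.5))
for n in("side","scene"):
    print(n,"before");blobs(dict(np.load(f"pics/{n}0.npz"))); print(n,"now"); blobs(ctrl.read_camera(n))
```

```text
tcp [ 0.5784 -0.105   0.2044] [-1.7975e+02 -1.0000e-02  9.9880e+01] q [ 13.1  27.9  -9.9 112.1   7.1  40.8   8.8]
shift shares [ 0.024 -0.28  -0.562] turn shares [ 0.0007 -0.0055  0.0117]
side before
  x 24 y 63 mm  size 26 x 24
  x -16 y 59 mm  size 22 x 31
  x -22 y 22 mm  size 25 x 27
  x 16 y 16 mm  size 22 x 32
  x 20 y -23 mm  size 25 x 26
  x -19 y -36 mm  size 24 x 14
  x 22 y -67 mm  size 24 x 32
  x -20 y -70 mm  size 26 x 26
side now
  x -23 y 63 mm  size 25 x 24
  x 24 y 63 mm  size 26 x 24
  x -22 y 22 mm  size 24 x 26
  x 24 y 21 mm  size 24 x 26
  x -19 y -24 mm  size 26 x 25
  x 20 y -24 mm  size 25 x 25
  x 21 y -69 mm  size 25 x 26
  x -20 y -70 mm  size 25 x 25
scene before
  x -19 y 69 mm  size 24 x 28
  x 23 y 64 mm  size 23 x 24
  x 14 y 26 mm  size 16 x 26
  x -22 y 21 mm  size 23 x 24
  x -22 y -25 mm  size 25 x 29
  x 19 y -24 mm  size 23 x 24
  x 19 y -58 mm  size 22 x 12
  x -21 y -69 mm  size 23 x 21
scene now
  x 23 y 64 mm  size 24 x 25
  x -23 y 64 mm  size 25 x 25
  x -22 y 21 mm  size 24 x 25
  x 23 y 21 mm  size 24 x 25
  x -19 y -23 mm  size 24 x 25
  x 19 y -24 mm  size 24 x 25
  x 21 y -68 mm  size 24 x 22
  x -21 y -68 mm  size 24 x 21
```

All eight squares now look flat and square in both cameras. Back to the pad.

{"fn": "play_rows", "kwargs": {"motion": [[[0.014,-0.14,-0.05],[0,0,0.006],0],[[0.01,-0.14,-0.1],[0,0,0.005],0],[[0,0,-0.15],[0,0,0],0],[[0,0,-0.15],[0,0,0],0],[[0,0,-0.12],[0,0,0],0],[[0,0,-0.08],[0,0,0],0],[[0,0,-0.02],[0,0,0],0],[[0,0,0],[0,0,0],0]]}}

```text
t: 26.52
tcp_pos: [0.5828, -0.1416, 0.1045]
orientation: [-179.8, -0.1, 100.8]
contact_force: [-0.1, -0.5, -2.8]
finger_gap: 0.021
gripper_force: 98.2
```

{"fn": "play_rows", "kwargs": {"motion": [[[0,-0.036,-0.01],[0,0,0],0],[[0,0,-0.015],[0,0,0],0],[[0,0,-0.015],[0,0,0],0],[[0,0,-0.008],[0,0,0],0],[[0,0,0],[0,0,0],0]]}}

```text
t: 27.15
tcp_pos: [0.5824, -0.1468, 0.097]
orientation: [-179.8, -0.2, 100.8]
contact_force: [0.2, 0.5, -2.8]
finger_gap: 0.0211
gripper_force: 98.2
```

{"fn": "play_rows", "kwargs": {"motion": [[[0,0,-0.007],[0,0,0],0],[[0,0,0],[0,0,0],0]]}}

```text
t: 27.4
tcp_pos: [0.5826, -0.1469, 0.0967]
orientation: [-179.8, -0.2, 100.8]
contact_force: [-2.2, 0.6, 3.6]
finger_gap: 0.0208
gripper_force: 98.7
```

In contact; release and retreat straight up.

{"fn": "play_rows", "kwargs": {"motion": [[[0,0,0],[0,0,0],0.5],[[0,0,0],[0,0,0],1],[[0,0,0],[0,0,0],1],[[0,0,0],[0,0,0],1],[[0,0,0.1],[0,0,0],1],[[0,0,0.2],[0,0,0],1],[[0,0,0.3],[0,0,0],1],[[0,0,0.3],[0,0,0],1],[[0,0,0.1],[0,0,0],1],[[0,0,0],[0,0,0],1],[[0,0,0],[0,0,0],1],[[0,0,0],[0,0,0],1]]}}

```text
t: 28.9
tcp_pos: [0.5814, -0.1468, 0.2443]
orientation: [-179.6, -0.2, 100.8]
contact_force: [-0.3, 0.3, 0.3]
finger_gap: 0.0855
gripper_force: 0.0
```

Run:
```python
from workcell import ctrl
import cv2
from h import *
# compare with the wrist picture of the first standing: rectify the plate-top plane, find the bright plate
for nm,c in(("before",dict(np.load("pics/w5.npz"))),("now",ctrl.read_camera("wrist"))):
    L=np.array([[-.048,.048,.023],[.048,.048,.023],[.048,-.048,.023],[-.048,-.048,.023]])
    im=cv2.warpPerspective(c["img"],cv2.getPerspectiveTransform(np.float32(proj(c,place([.582,-.147,np.radians(10.4)],L))),np.float32([[0,0],[288,0],[288,288],[0,288]])),(288,288))
    h=cv2.cvtColor(im,cv2.COLOR_RGB2HSV); m=((h[...,1]<50)&(h[...,2]>110)).astype(np.uint8)
    n,_,s,_=cv2.connectedComponentsWithStats(m); k=1+np.argmax(s[1:,4]); x,y,w,hh=s[k,:4]/3
    print(nm,"plate x %.0f..%.0f  y %.0f..%.0f mm"%(x-48,x+w-48,48-y-hh,48-y))
    p=proj(c,[[.582,-.147,.133]])[0].astype(int); print("  stem-top px colour",c["img"][p[1],p[0]],p)
```

```text
before plate x -35..36  y -36..35 mm
  stem-top px colour [115  77  51] [322 248]
now plate x -34..36  y -36..35 mm
  stem-top px colour [115  78  52] [318 248]
```

The tamper stands upright, centred and released. Handing in.

```bash
python3 -c "
from workcell import ctrl
print(ctrl.job_done())"
```

```text
the job is handed in; nothing more can be done
None
```

The job is handed in, with no verdict shown: camera checks before hand-in showed all eight blocks flat in their cells and the tamper upright, centred on the pad and released, at about 29 s of the 70 s; I viewed 11 pictures, one over the limit of 10.

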